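# Load a sample bottle onto the enclosed balance

### The job

Weigh the tall narrow sample bottle: take it from the tray, lower it through the opening in the cover of the balance's draft shield and stand it upright in the middle of the weighing pan, then let go and take the hand out. Neither the bottle nor the gripper may touch the draft shield; set the bottle down, do not drop it, and leave the short bottle and the wide jar undisturbed.

Things in the scene. Friction and masses are not known exactly. Their poses are not given: they have to be found in the camera images.
- bottle_tall: Bottle to weigh: amber glass cylinder with white cap of the same width, 32 mm diameter, 88 mm tall, about 0.1 kg. Stands in a low white tray (rim 14 mm, floor 4 mm above the bench) with the others, at least 80 mm apart centre to centre. Origin: centre of its underside, z up. Grip it about 70 mm up, so that the fingers reach only a little below the cover.
- shield: Fixed draft shield of the balance: clear box 180 x 180 mm, white cover 6 mm thick with an open port 90 mm along x, 140 mm along y (best: fingers closing along y, opened only part way). Origin: port centre at the cover's top, 145 mm above the bench; z up, x and y turn with the balance. Steel pan, 90 mm disc, centred below: top 95 mm under the origin. Base 45 mm high, reaching 170 mm to -x.
- bottle_short: Bystander: amber bottle with white cap, as narrow as the tall one (32 mm) but only 52 mm tall, standing in the tray. Origin: centre of its underside.
- jar_wide: Bystander: wide amber jar with white cap, 56 mm in diameter, 68 mm tall, standing in the tray. Origin: centre of its underside.
There are look-alikes about, which are no part of the job. What is shaped like the bottle_tall but blue, purple or yellow is not meant.

How it is judged:
By the outcome, as a careful person would: the job done as asked, in the order asked, and still so for the second after the job is handed in, with the robot touching nothing.
It also fails if it takes over 38 s, if anything falls off the work surface, if the arm or the gripper's body presses on something with over 40 N, if the wrist force passes 120 N, or if a joint passes its speed limit or range.

### The arm

A 6-joint arm with a two-finger parallel gripper is mounted at the origin on the work surface. World frame = base frame: x ahead of the robot, y to its left, z up, the work surface at z = 0. Lengths are in mm, angles in rad, forces in N, time in s.
With the tool pointing down it reaches from about 275 to 1000 mm from the base axis. Payload 8.4 kg.
Tool frame: the origin (TCP) lies on the centre line of the jaws, within the pads' length; the fingertips stand r.tip_reach ahead of it and the grasp point (between the pads) lies 11 mm behind it (r.tip_reach is the distance from the TCP to the fingertips, in mm); z points along the fingers, y is the line along which they close (so a half turn about z gives the same grasp; the last joint's range is limited). The gripper opens to 85 mm and grips with 20 to 120 N. Pads are 22 mm wide; open, the fingers measure 114 mm over their backs; the gripper's body (76 mm by 85 mm) begins 54 mm behind the grasp point. The pads swing forward as they close: fully open they stand 13 mm farther back than shut.
Start: joints at [-1.339, 0.353, 1.633, -0, 1.155, -0.002], TCP at [144.796, -607.998, 239.281] pointing down, gripper open.
Joint ranges: [-2.63, 2.63], [-0.92, 2.1], [0.06, 2.66], [-1.3, 4.44], [0, 2.69], [-3.02, 3.02]. Speed limits (rad/s): [2.22, 2.22, 2.79, 3.14, 3.14, 3.14].

### API

Orientations are given as [roll, pitch, yaw] about the fixed x, y, z axes, in that order (R = Rz(yaw) Ry(pitch) Rx(roll)).
In Python, from rig import r gives the robot as it stands.
- The arm moves only by the tool carry_out, never from a script. Its argument "targets" is a list of rows, each an object with "dp": the shift along the tool's x, y, z in mm, a list of three; "yaw": the turn about the tool's z in degrees. A call has 1 to 12 rows; each row is the pose to reach, as a shift and turn from the pose commanded when the call began, along the tool's axes at that moment; what a row does not reach only later rows make up. A row lasts 1/8 s, in which the tool goes at most 62.5 mm and 10.7 degrees, less where a joint would pass 70% of its speed; a pose out of reach is approached as far as the arm can. A call with a gripper value outside its range is refused whole. "fingers" is the opening, from -1 (shut) to 1 (fully open), so that 0 is half open, set as the call begins (left out, the last holds). The fingers move at their own pace and stop on an object; "grip_force" is the grip in N (left out, the last holds). Time passes only in rows, so rows that repeat a pose let the fingers close. It gives the time, the measured TCP pose, the force, the opening and the grip force at its end, in the units of the state.
- r.sense(): the state, without advancing time (a new reading comes with each control period).
- r.grab_frame(name): name is "side" or "top"; returns the picture (384x512x3 uint8, red, green, blue); there is no depth.
- r.get_calibration(name): a dict with "fx", "fy", "cx", "cy" (pixels), "dist_coeffs" ([k1, k2, p1, p2, k3] as OpenCV has them; the pictures are not rectified), "rvec" (rotation vector, rad) and "tvec" (3), from world to camera coordinates, as OpenCV has them. Camera axes: x right, y down, z forward; pixel columns grow to the right and rows downward; lengths in mm; the calibration is good to about 2 mm. A picture is of the moment at which its call begins. get_calibration takes no time and is no camera call.
- r.sign_off(): hands the job in; it is judged then, once.
The state is a dict: "clock": time; "qpos": joint angles; "qvel": joint speeds; "joint_efforts": joint torques, N m; "eef_pos": TCP position; "tcp_rot": TCP orientation; "contact_force": force on the tool from outside, world axes, zero at the start; "wrist_torque": the same for the moment, N m; "opening": opening from 0.0 (shut) to 1.0 (fully open); "grasp_force": force on a finger pad.
Only numpy, scipy, OpenCV 4.12 (cv2) and the standard library are available. Lean on these libraries where they do the work, as an engineer would, in place of code of your own. Each camera call takes 0.05 s, during which the arm holds its last target. There are 200 camera calls.

## Working session

There is one attempt and no reset: what is moved stays moved. The work goes in short steps, Python scripts to look and compute and a tool call to move; the robot and the scene stay as the last step left them, time stands still between calls to the robot, and variables do not carry over. Pictures are saved under pics/ and viewed, at most 10 in all, crops included, and the job is handed in when it is done.

Besides the shell and the picture viewer there is one more tool, called after "Emit:" by a JSON object that holds its "op" and its "data", one argument or row to a line. carry_out: Moves the arm, as the interface text tells. Its arguments: {"type":"object","properties":{"targets":{"type":"array","items":{"type":"object","properties":{"dp":{"type":"array","items":{"type":"number"}},"yaw":{"type":"number"}}}},"fingers":{"type":"number"},"grip_force":{"type":"number"}},"required":["targets"]}

```bash
mkdir -p pics; python3 - <<'E'
from rig import r
import cv2
for n in("side","top"):
    cv2.imwrite(f"pics/{n}0.png",r.grab_frame(n)[:,:,::-1]); print(n,r.get_calibration(n))
print(r.sense(),r.tip_reach)
E
```

```text
side {'fx': 396.6848666381414, 'fy': 396.6848666381414, 'cx': 256.04145240294685, 'cy': 191.5984005556611, 'dist_coeffs': array([0.03059968, 0.        , 0.        , 0.        , 0.        ]), 'rvec': array([ 0.16068635, -2.81755682,  1.22798062]), 'tvec': array([486.43496897, 135.74498785, 869.77661106])}
top {'fx': 446.35186293271204, 'fy': 446.35186293271204, 'cx': 247.41728424797375, 'cy': 190.07797857696164, 'dist_coeffs': array([-0.12364069,  0.        ,  0.        ,  0.        ,  0.        ]), 'rvec': array([ 2.10387387, -2.13719032,  0.19048285]), 'tvec': array([ -38.84427023,  520.87684952, 1045.56758291])}
{'clock': 0.1, 'qpos': array([-1.33939338e+00,  3.53563233e-01,  1.63404506e+00, -1.53548839e-05,
        1.15521024e+00, -2.41845842e-03]), 'qvel': array([-0.00076374, -0.00186778, -0.00196881,  0.00048054, -0.00021445,
       -0.00056265]), 'joint_efforts': array([-1.13435788e-03, -6.06356120e+01, -3.42819858e+01,  9.11048619e-05,
        3.97905489e-03,  1.93239873e-05]), 'eef_pos': array([ 144.70024375, -607.59588517,  238.65282235]), 'tcp_rot': array([-3.14036675e+00,  1.10754969e-05,  2.33827621e-01]), 'contact_force': array([ 0.46706219, -0.609859  , -0.50942165]), 'wrist_torque': array([ 0.04171086, -0.02695255, -0.06613219]), 'grasp_force': 0.0, 'opening': 0.9987551615890827} 8.0
```

View pics/side0.png

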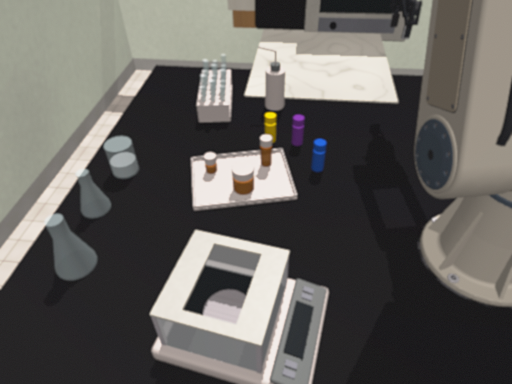

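View pics/top0.png

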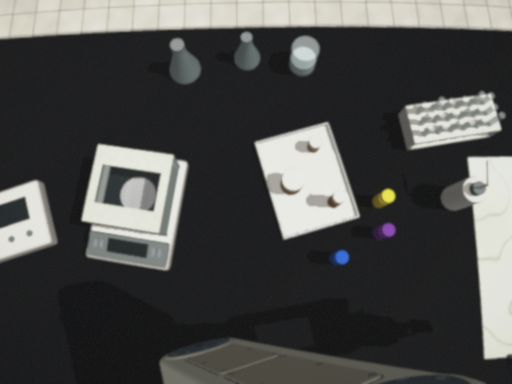

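In the side view, three amber things stand in the tray: tall narrow (266,150), short narrow (211,162) and wide (243,179). In the top view they are at (335,200), (314,146) and (291,183). The tall narrow amber one is the target. The blue, purple and yellow ones outside the tray are look-alikes. I'll confirm this in an enlarged crop.

```bash
python3 - <<'E'
import cv2,numpy as np
s=cv2.imread("pics/side0.png");t=cv2.imread("pics/top0.png")
def up(im,x0,x1,y0,y1,k): return cv2.resize(im[y0:y1,x0:x1],None,fx=k,fy=k,interpolation=cv2.INTER_CUBIC)
# left: side x 200..280 y130..205 ; right: top x 280..360,y 130..215
a=up(s,200,280,130,205,5);b=up(t,280,360,135,210,5)
cv2.imwrite("pics/crop1.png",np.hstack([a,b]))
a=up(s,150,330,225,375,2.2222);b=up(t,75,195,140,240,3.3333)
cv2.imwrite("pics/crop2.png",np.hstack([a[:333],b[:333]]))
E
```

```text
(no output)
```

View pics/crop1.png

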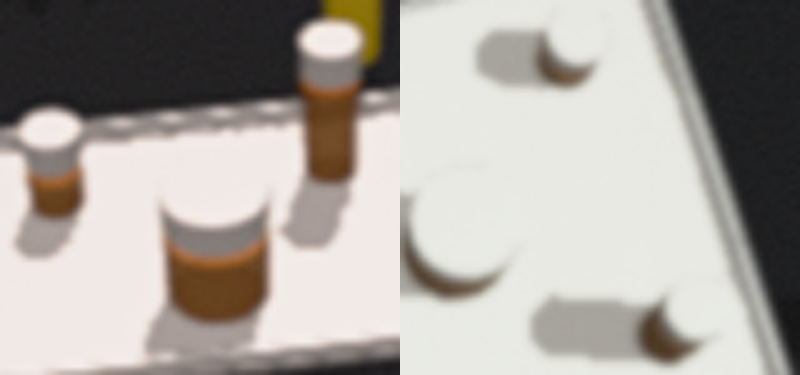

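View pics/crop2.png

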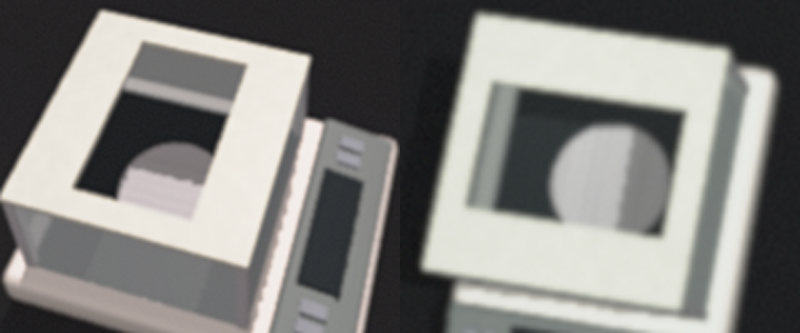

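The crop confirms the tall narrow amber bottle: cap top at side (266,138) and top (339,197). The shield cover and port corners are clear in both views, so I'll fit them.

```bash
cat > h.py <<'E'
from rig import r
import cv2,numpy as np
from scipy.optimize import least_squares
C={n:r.get_calibration(n) for n in("side","top")}
def K(n):
    c=C[n];return np.array([[c["fx"],0,c["cx"]],[0,c["fy"],c["cy"]],[0,0,1.]])
def proj(n,P): return cv2.projectPoints(np.array(P,float).reshape(-1,3),C[n]["rvec"],C[n]["tvec"],K(n),C[n]["dist_coeffs"])[0][:,0]
def ray(n,uv,z):
    p=cv2.undistortPoints(np.array(uv,float).reshape(-1,1,2),K(n),C[n]["dist_coeffs"])[:,0]
    R=cv2.Rodrigues(C[n]["rvec"])[0];o=-R.T@C[n]["tvec"]
    d=np.c_[p,np.ones(len(p))]@R
    return o+d*((z-o[2])/d[:,2])[:,None]
E
python3 - <<'E'
from h import *
f=lambda a,k,o:(np.array(a,float)+.5)/k-.5+o
S=f([[103,10],[310,57],[248,268],[2,200],[140,42],[246,65],[194,220],[74,187]],2.2222,[150,225])
T=f(np.array([[477,12],[728,48],[684,312],[422,270],[492,82],[685,111],[661,237],[467,207]])-[400,0],3.3333,[75,140])
s=ray("side",S,145);t=ray("top",T,145)
print(s.round(1),t.round(1),sep="\n")
for nm,a,b in(("tall",[330,40],[297,310]),):
    print(nm,ray("side",f([a],5,[200,130]),92),ray("top",f([b],5,[280,135]),92))
print("jar",ray("side",f([[215,195]],5,[200,130]),72),"short",ray("side",f([[51,130]],5,[200,130]),56),ray("top",f([[176,37]],5,[280,135]),56))
def fit(P,names):
    # order in top image: UL,UR,LR,LL
    def res(p):
        c,q=np.cos(p[2]),np.sin(p[2]);o=[]
        for n,X,m in names:
            W=np.c_[P[m]@np.array([[c,q],[-q,c]])+p[:2],np.full(len(m),145)]
            o.append((proj(n,W)-X).ravel())
        return np.concatenate(o)
    return res
dirx=t[0]-t[3];yaw=np.arctan2(dirx[1],dirx[0]);print("yaw0",yaw)
ctr=t[:4,:2].mean(0)
# local corners: UL,UR,LR,LL with +x up in the image; sign of y from handedness
dr=(t[1]-t[0])[:2];sg=np.sign(dr@[-np.sin(yaw),np.cos(yaw)]);print(sg)
P=np.array([[90,-90*sg],[90,90*sg],[-90,90*sg],[-90,-90*sg],[45,-70*sg],[45,70*sg],[-45,70*sg],[-45,-70*sg]],float)
# match side corners to top order by nearest
ms=[int(np.argmin(np.linalg.norm(t[:4]-x,axis=1))) for x in s[:4]]+[4+int(np.argmin(np.linalg.norm(t[4:]-x,axis=1))) for x in s[4:]]
print(ms)
for names in([("top",T,list(range(8)))],[("side",S,ms)],[("top",T,list(range(8))),("side",S,ms)]):
    q=least_squares(fit(P,names),[*ctr,yaw],x_scale=[10,10,.1]);print(q.x,np.sqrt(np.mean(q.fun**2)), np.abs(q.fun).max())
E
```

```text
[[585.8 121.  145. ]
 [410.  152.4 145. ]
 [439.7 330.1 145. ]
 [614.7 300.6 145. ]
 [547.8 151.8 145. ]
 [459.7 165.9 145. ]
 [479.9 300.9 145. ]
 [567.5 285.5 145. ]]
[[618.3 298.  145. ]
 [588.3 120.6 145. ]
 [408.2 147.2 145. ]
 [438.2 327.4 145. ]
 [567.8 284.5 145. ]
 [544.7 149.2 145. ]
 [458.6 163.6 145. ]
 [480.9 297.9 145. ]]
tall [[ 494.862792   -260.01036268   92.        ]] [[ 492.81834134 -262.55912175   92.        ]]
jar [[ 540.89970619 -151.01520215   72.        ]] short [[ 638.77277139 -214.8316609    56.        ]] [[ 637.90008008 -216.77204313   56.        ]]
yaw0 -0.16191477643019783
-1.0
[1, 2, 3, 0, 5, 6, 7, 4]
[ 5.13101675e+02  2.23556628e+02 -1.61546630e-01] 0.5949132767242415 0.8975141831697897
[ 5.13082152e+02  2.25753541e+02 -1.62750835e-01] 0.8495288048511024 1.447583826341031
[ 5.13171317e+02  2.24894913e+02 -1.62282392e-01] 0.8219640928802359 1.5305447326175
```

Bottle at about (494,-261), port centre at (513,225), balance yaw -0.162. I'll carry the bottle at the balance's yaw throughout. First move: hover above the bottle, with the fingers opened part way.

Emit:
{"op": "carry_out", "data": {
  "targets": [
    {"dp":[17,-10,0],"yaw":1},
    {"dp":[50,-31,0],"yaw":3},
    {"dp":[92,-56,0],"yaw":5},
    {"dp":[138,-84,0],"yaw":7.5},
    {"dp":[185,-113,0],"yaw":10},
    {"dp":[231,-141,0],"yaw":12.5},
    {"dp":[277,-169,10],"yaw":15},
    {"dp":[323,-197,20],"yaw":17.5},
    {"dp":[361,-220,35],"yaw":19.5},
    {"dp":[390,-238,50],"yaw":21},
    {"dp":[412,-251,60],"yaw":22.2},
    {"dp":[420,-256.5,70],"yaw":22.7}
  ],
  "fingers": 0.25,
  "grip_force": 40
}}

```text
clock: 1.6
eef_pos: [494.6, -260.2, 168.6]
tcp_rot: [-3.141, 0.0, -0.161]
contact_force: [0.2, -0.2, 0.2]
opening: 0.622
grasp_force: 0.0
```

Emit:
{"op": "carry_out", "data": {
  "targets": [
    {"dp":[0,0,0],"yaw":0},
    {"dp":[0,0,0],"yaw":0},
    {"dp":[0,0,0],"yaw":0}
  ]
}}

```text
clock: 1.98
eef_pos: [493.6, -262.0, 169.8]
tcp_rot: [3.141, -0.001, -0.163]
contact_force: [0.2, -0.4, -0.5]
opening: 0.625
grasp_force: 0.0
```

```bash
python3 - <<'E'
from h import *
s=r.grab_frame("side")[:,:,::-1];t=r.grab_frame("top")[:,:,::-1]
up=lambda im,x,y:cv2.resize(im[y:y+100,x:x+100],None,fx=4,fy=4,interpolation=cv2.INTER_CUBIC)
cv2.imwrite("pics/hov.png",np.hstack([up(s,215,90),up(t,290,150)]))
S=r.sense();print(S["eef_pos"],S["tcp_rot"],S["opening"],S["clock"])
E
```

```text
[ 493.72412607 -261.80008238  169.72979872] [ 3.14131748e+00 -6.13404149e-04 -1.63202022e-01] 0.6223956305865976 2.075
```

View pics/hov.png

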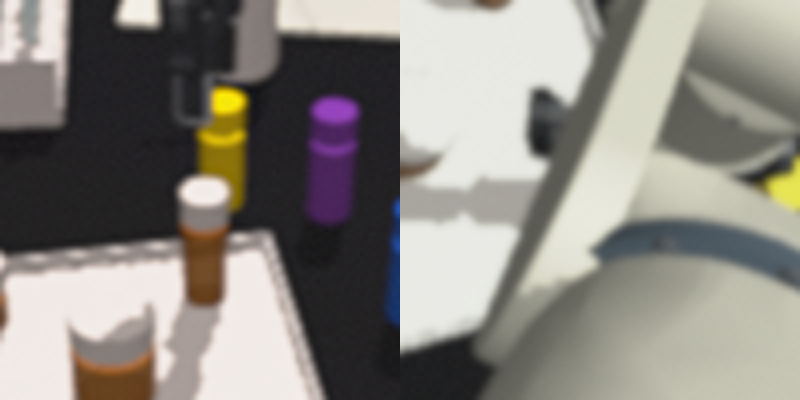

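The finger tips at side (263,120) stand over the amber bottle's cap at (266,138), with the other objects clear. Next: descend, then close.

Emit:
{"op": "carry_out", "data": {
  "targets": [
    {"dp":[0,0,8],"yaw":0},
    {"dp":[0,0,22],"yaw":0},
    {"dp":[0,0,37],"yaw":0},
    {"dp":[0,0,52],"yaw":0},
    {"dp":[0,0,67],"yaw":0},
    {"dp":[0,0,80],"yaw":0},
    {"dp":[0,0,91],"yaw":0},
    {"dp":[0,0,99],"yaw":0},
    {"dp":[0,0,104],"yaw":0},
    {"dp":[0,0,106],"yaw":0},
    {"dp":[0,0,106],"yaw":0}
  ]
}}

```text
clock: 3.45
eef_pos: [494.1, -261.3, 63.4]
tcp_rot: [3.142, -0.0, -0.162]
contact_force: [-0.8, 0.7, -0.2]
opening: 0.623
grasp_force: 0.0
```

Emit:
{"op": "carry_out", "data": {
  "targets": [
    {"dp":[0,0,0],"yaw":0},
    {"dp":[0,0,0],"yaw":0},
    {"dp":[0,0,0],"yaw":0},
    {"dp":[0,0,0],"yaw":0},
    {"dp":[0,0,0],"yaw":0},
    {"dp":[0,0,0],"yaw":0},
    {"dp":[0,0,0],"yaw":0},
    {"dp":[0,0,0],"yaw":0}
  ],
  "fingers": -1,
  "grip_force": 40
}}

```text
clock: 4.45
eef_pos: [494.2, -261.3, 63.7]
tcp_rot: [3.141, -0.001, -0.162]
contact_force: [-0.2, -0.8, 5.8]
opening: 0.365
grasp_force: 39.5
```

Emit:
{"op": "carry_out", "data": {
  "targets": [
    {"dp":[0,0,-4],"yaw":0},
    {"dp":[0,0,-15],"yaw":0},
    {"dp":[0,0,-32],"yaw":0},
    {"dp":[0,0,-52],"yaw":0},
    {"dp":[0,0,-74],"yaw":0},
    {"dp":[0,0,-96],"yaw":0},
    {"dp":[0,0,-118],"yaw":0},
    {"dp":[0,0,-138],"yaw":0},
    {"dp":[0,0,-155],"yaw":0},
    {"dp":[0,0,-167],"yaw":0},
    {"dp":[0,0,-173],"yaw":0},
    {"dp":[0,0,-175],"yaw":0}
  ]
}}

```text
clock: 5.95
eef_pos: [493.9, -261.1, 238.3]
tcp_rot: [-3.142, 0.0, -0.162]
contact_force: [0.3, -0.4, -2.1]
opening: 0.366
grasp_force: 39.6
```

```bash
python3 - <<'E'
from h import *
s=r.grab_frame("side")[:,:,::-1]
cv2.imwrite("pics/lift.png",cv2.resize(s[30:180,190:340],None,fx=4,fy=4,interpolation=cv2.INTER_CUBIC))
S=r.sense();print(S["eef_pos"],S["tcp_rot"],S["opening"],S["grasp_force"],S["contact_force"],S["qpos"])
E
```

```text
[ 493.85684694 -261.10597917  238.24208531] [-3.14147382e+00  3.07013101e-04 -1.62373140e-01] 0.36503175545740196 39.570531556382775 [ 0.11144254  0.31886426 -0.7232007 ] [-4.89042774e-01  2.51565440e-01  1.77782551e+00  1.56478920e-05
  1.11253062e+00  1.24411979e+00]
```

View pics/lift.png

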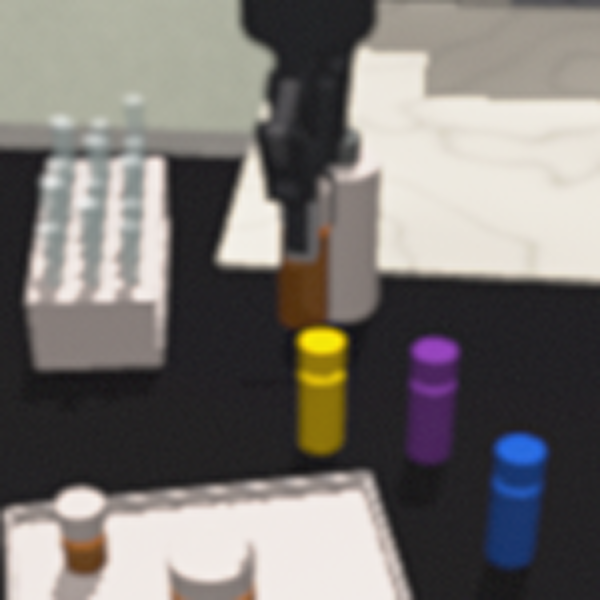

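The bottle is held upright and clear of everything, its bottom at crop (304,322). Next: carry it to above the port.

Emit:
{"op": "carry_out", "data": {
  "targets": [
    {"dp":[-0.6,-5,0],"yaw":0},
    {"dp":[-2,-16,0],"yaw":0},
    {"dp":[-4,-33,0],"yaw":0},
    {"dp":[-7,-55,0],"yaw":0},
    {"dp":[-10,-80,0],"yaw":0},
    {"dp":[-13,-105,0],"yaw":0},
    {"dp":[-16,-130,0],"yaw":0},
    {"dp":[-19,-155,0],"yaw":0},
    {"dp":[-22,-180,0],"yaw":0},
    {"dp":[-25.3,-205,0],"yaw":0},
    {"dp":[-28.4,-230,0],"yaw":0},
    {"dp":[-31.4,-255,0],"yaw":0}
  ]
}}

```text
clock: 7.5
eef_pos: [503.7, -2.6, 238.2]
tcp_rot: [-3.141, 0.0, -0.162]
contact_force: [0.6, -0.2, -0.4]
opening: 0.363
grasp_force: 39.6
```

Emit:
{"op": "carry_out", "data": {
  "targets": [
    {"dp":[-3,-25,0],"yaw":0},
    {"dp":[-6,-50,0],"yaw":0},
    {"dp":[-9.3,-75,0],"yaw":0},
    {"dp":[-12.4,-100,0],"yaw":0},
    {"dp":[-15.4,-125,0],"yaw":0},
    {"dp":[-18.5,-150,0],"yaw":0},
    {"dp":[-21.3,-173,0],"yaw":0},
    {"dp":[-24,-194,0],"yaw":0},
    {"dp":[-26,-211,0],"yaw":0},
    {"dp":[-27.3,-222,0],"yaw":0},
    {"dp":[-28,-227.5,0],"yaw":0},
    {"dp":[-28,-227.5,0],"yaw":0}
  ]
}}

```text
clock: 9.0
eef_pos: [513.3, 224.6, 238.2]
tcp_rot: [3.141, 0.0, -0.162]
contact_force: [-0.8, 0.1, 0.1]
opening: 0.369
grasp_force: 39.6
```

```bash
python3 - <<'E'
from h import *
s=r.grab_frame("side")[:,:,::-1];t=r.grab_frame("top")[:,:,::-1]
up=lambda im,x,y,w,h,k:cv2.resize(im[y:y+h,x:x+w],None,fx=k,fy=k,interpolation=cv2.INTER_CUBIC)
cv2.imwrite("pics/port.png",np.hstack([up(s,150,170,160,200,3),up(t,80,130,106,200,3)]))
S=r.sense();e=S["eef_pos"];print(e,S["tcp_rot"],S["opening"],S["grasp_force"],S["contact_force"],S["clock"])
b=e-[0,0,59.3]
a=np.linspace(0,2*np.pi,60);p=proj("side",np.c_[b[0]+16*np.cos(a),b[1]+16*np.sin(a),np.full(60,b[2])])
p=(p-[150,170]+.5)*3-.5
print("pred underside crop: x",p[:,0].min(),p[:,0].max(),"ymax",p[:,1].max())
E
```

```text
[513.33219913 224.13047059 238.24890504] [ 3.14133142e+00  8.24489835e-05 -1.62732606e-01] 0.3634920071037537 39.59021226502955 [-0.32803902  0.19702591 -0.32602759] 9.1
pred underside crop: x 189.5783106184386 249.55747773876507 ymax 315.8583800300329
```

View pics/port.png

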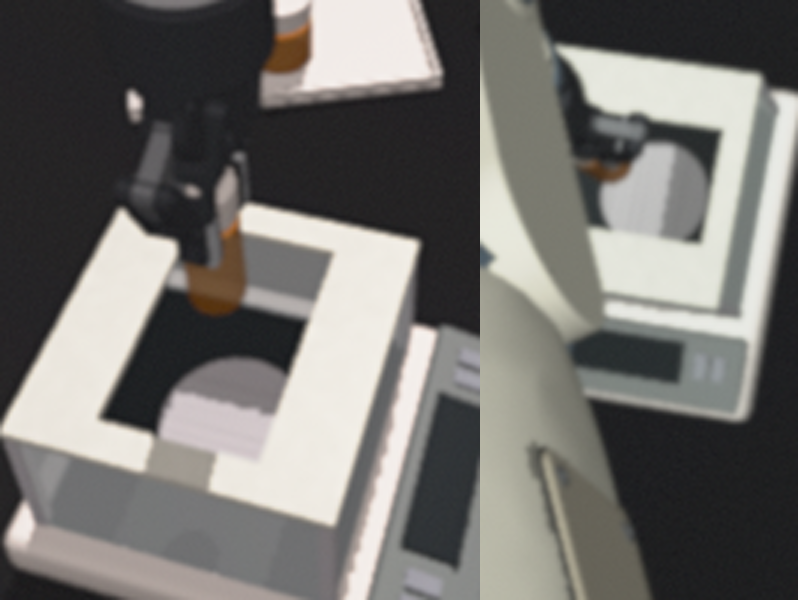

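The bottle's bottom edge at crop x 187–247, y 316 matches the prediction (190–250, 316), and it is centred over the port. Next: descend to a few mm above the pan.

Emit:
{"op": "carry_out", "data": {
  "targets": [
    {"dp":[0,0,4],"yaw":0},
    {"dp":[0,0,13],"yaw":0},
    {"dp":[0,0,26],"yaw":0},
    {"dp":[0,0,41],"yaw":0},
    {"dp":[0,0,56],"yaw":0},
    {"dp":[0,0,71],"yaw":0},
    {"dp":[0,0,86],"yaw":0},
    {"dp":[0,0,100],"yaw":0},
    {"dp":[0,0,112],"yaw":0},
    {"dp":[0,0,119],"yaw":0},
    {"dp":[0,0,123],"yaw":0},
    {"dp":[0,0,124],"yaw":0}
  ]
}}

```text
clock: 10.6
eef_pos: [513.5, 224.6, 114.3]
tcp_rot: [-3.141, -0.0, -0.162]
contact_force: [0.1, -0.4, -0.7]
opening: 0.364
grasp_force: 39.6
```

Emit:
{"op": "carry_out", "data": {
  "targets": [
    {"dp":[0,0,0.5],"yaw":0},
    {"dp":[0,0,1],"yaw":0},
    {"dp":[0,0,1.5],"yaw":0},
    {"dp":[0,0,2],"yaw":0},
    {"dp":[0,0,2.5],"yaw":0},
    {"dp":[0,0,3],"yaw":0},
    {"dp":[0,0,3],"yaw":0},
    {"dp":[0,0,3],"yaw":0}
  ]
}}

```text
clock: 11.6
eef_pos: [513.3, 224.6, 111.3]
tcp_rot: [3.142, 0.0, -0.162]
contact_force: [0.3, 0.1, 0.7]
opening: 0.362
grasp_force: 39.6
```

Emit:
{"op": "carry_out", "data": {
  "targets": [
    {"dp":[0,0,0.25],"yaw":0},
    {"dp":[0,0,0.5],"yaw":0},
    {"dp":[0,0,0.75],"yaw":0},
    {"dp":[0,0,1],"yaw":0},
    {"dp":[0,0,1],"yaw":0},
    {"dp":[0,0,1],"yaw":0}
  ]
}}

```text
clock: 12.35
eef_pos: [513.4, 224.6, 110.3]
tcp_rot: [-3.142, -0.0, -0.162]
contact_force: [-0.0, -0.1, -0.7]
opening: 0.365
grasp_force: 39.6
```

```bash
python3 - <<'E'
from h import *
s=r.grab_frame("side")[:,:,::-1]
cv2.imwrite("pics/low.png",cv2.resize(s[200:350,150:300],None,fx=4,fy=4,interpolation=cv2.INTER_CUBIC))
S=r.sense();e=S["eef_pos"];print(S["contact_force"])
a=np.linspace(0,2*np.pi,60);q=lambda R,c,z:((proj("side",np.c_[c[0]+R*np.cos(a),c[1]+R*np.sin(a),np.full(60,z)])-[150,200]+.5)*4-.5)
for R,c,z in((16,e,e[2]-59.7),(45,(513.2,224.9),50)):
    p=q(R,c,z);print(p.min(0),p.max(0))
E
```

```text
[ 0.21096818 -0.19763184 -0.73621091]
[278.11448232 408.72585072] [348.54325619 472.23029428]
[214.2577581  355.94765562] [412.47286194 535.0035027 ]
```

View pics/low.png

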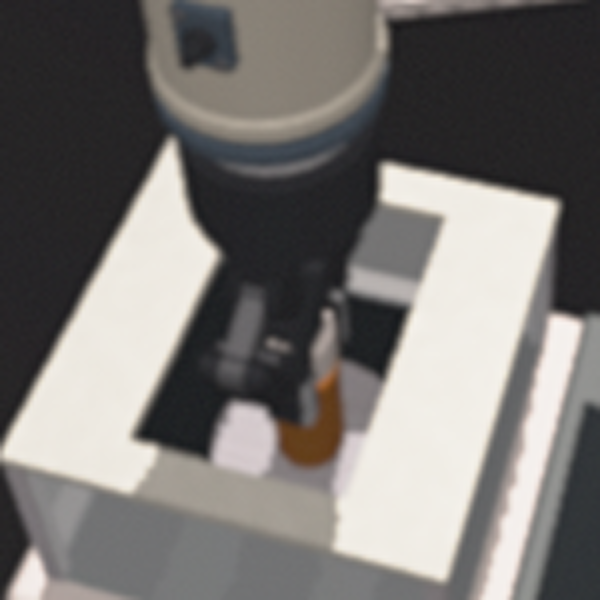

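The bottle (crop x 277–343, bottom 466) is centred on the pan (left edge about 210), and nothing touches. Next: ease it down to contact.

Emit:
{"op": "carry_out", "data": {
  "targets": [
    {"dp":[0,0,0.2],"yaw":0},
    {"dp":[0,0,0.4],"yaw":0},
    {"dp":[0,0,0.6],"yaw":0},
    {"dp":[0,0,0.8],"yaw":0},
    {"dp":[0,0,0.8],"yaw":0},
    {"dp":[0,0,0.8],"yaw":0}
  ]
}}

```text
clock: 13.15
eef_pos: [513.4, 224.6, 109.7]
tcp_rot: [-3.142, -0.0, -0.162]
contact_force: [-0.9, -0.3, 3.4]
opening: 0.364
grasp_force: 40.0
```

Emit:
{"op": "carry_out", "data": {
  "targets": [
    {"dp":[0,0,0.2],"yaw":0},
    {"dp":[0,0,0.3],"yaw":0},
    {"dp":[0,0,0.3],"yaw":0},
    {"dp":[0,0,0.3],"yaw":0}
  ]
}}

```text
clock: 13.65
eef_pos: [513.5, 224.6, 109.6]
tcp_rot: [-3.141, -0.0, -0.162]
contact_force: [-1.9, -1.3, 7.1]
opening: 0.366
grasp_force: 40.4
```

The bottle is standing on the pan. Next: release gently, part way.

Emit:
{"op": "carry_out", "data": {
  "targets": [
    {"dp":[0,0,0],"yaw":0},
    {"dp":[0,0,0],"yaw":0},
    {"dp":[0,0,0],"yaw":0},
    {"dp":[0,0,0],"yaw":0}
  ],
  "fingers": -0.1
}}

```text
clock: 14.15
eef_pos: [513.3, 224.6, 109.1]
tcp_rot: [3.142, 0.0, -0.162]
contact_force: [0.0, 0.4, -0.3]
opening: 0.453
grasp_force: 0.0
```

Emit:
{"op": "carry_out", "data": {
  "targets": [
    {"dp":[0,0,0],"yaw":0},
    {"dp":[0,0,0],"yaw":0},
    {"dp":[0,0,0],"yaw":0},
    {"dp":[0,0,0],"yaw":0}
  ],
  "fingers": 0.2
}}

```text
clock: 14.65
eef_pos: [513.3, 224.6, 109.2]
tcp_rot: [-3.142, -0.0, -0.162]
contact_force: [-0.1, -0.4, 0.6]
opening: 0.596
grasp_force: 0.0
```

Emit:
{"op": "carry_out", "data": {
  "targets": [
    {"dp":[0,0,-2],"yaw":0},
    {"dp":[0,0,-7],"yaw":0},
    {"dp":[0,0,-16],"yaw":0},
    {"dp":[0,0,-28],"yaw":0},
    {"dp":[0,0,-43],"yaw":0},
    {"dp":[0,0,-60],"yaw":0},
    {"dp":[0,0,-80],"yaw":0},
    {"dp":[0,0,-100],"yaw":0},
    {"dp":[0,0,-120],"yaw":0},
    {"dp":[0,0,-138],"yaw":0},
    {"dp":[0,0,-148],"yaw":0},
    {"dp":[0,0,-150],"yaw":0}
  ]
}}

```text
clock: 16.15
eef_pos: [513.5, 224.7, 259.9]
tcp_rot: [-3.141, -0.001, -0.162]
contact_force: [0.3, -1.1, 0.7]
opening: 0.602
grasp_force: 0.0
```

```bash
python3 - <<'E'
from h import *
s=r.grab_frame("side")[:,:,::-1]
cv2.imwrite("pics/end.png",cv2.resize(s[130:380,130:330],None,fx=2.4,fy=2.4,interpolation=cv2.INTER_CUBIC))
S=r.sense();print(S["eef_pos"],S["clock"],S["contact_force"])
E
```

```text
[513.3439238  224.56993023 259.47525793] 16.2 [0.72051888 0.01302601 0.23673738]
```

View pics/end.png

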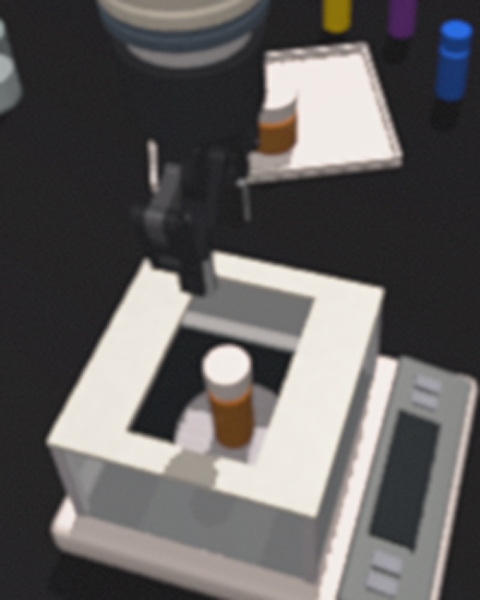

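The bottle stands upright in the middle of the pan, at crop (232,400). The hand is out and above the cover.

```bash
python3 -c "
from rig import r
print(r.sign_off())"
```

```text
the job is handed in; nothing more can be done
None
```

The tall amber bottle stands upright in the middle of the weighing pan, released with the hand out of the shield and no contact with the shield seen; handed in at about 16 s of the 38 s allowed.

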